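Lock the push-and-turn safety cap on the used-blade canister

ROBOT

A 6-joint arm with a two-finger parallel gripper is mounted at the origin on the work surface. World frame = base frame: x ahead of the robot, y to its left, z up, the work surface at z = 0. Lengths are in m, angles in rad, forces in N, time in s.
With the tool pointing down it reaches from about 0.25 to 0.725 m from the base axis. Payload 4 kg.
Tool frame: the origin (TCP) lies on the centre line of the jaws, within the pads' length; the fingertips stand 19 mm ahead of it and the grasp point (between the pads) is the TCP; z points along the fingers, y is the direction in which the jaws open and shut (so a half turn about z gives the same grasp; the last joint's range is limited). The gripper opens to 85 mm and grips with 20 to 120 N. Pads are 22 mm wide; open, the fingers measure 114 mm over their backs; the gripper's body (76 mm by 85 mm) begins 54 mm behind the grasp point. The pads swing forward as they close: fully open they stand 13 mm farther back than shut.
Start: joints at [-1.314, 0.241, 0.005, 1.335, 0, 1.571], TCP at [0.127, -0.484, 0.25] pointing down, gripper open.
Joint ranges: [-2.72, 2.72], [-1.05, 1.87], [-1.09, 1.28], [-1.99, 2.15], [-1.42, 1.44], [-3.14, 3.14]. Speed limits (rad/s): [2.79, 2.79, 3.14, 3.14, 3.14, 3.14].

INTERFACE

Orientations are given as a unit quaternion [x, y, z, w].
In Python, from workcell import bot gives the robot as it stands. The module is installed in compiled form; this text tells all that it offers.
- The arm moves only by the shell command python3 -m handwheel 'ROWS' [OPENING]. ROWS is JSON, a list of rows, each an object of numbers: "dx", "dy", "dz": the shift along the tool's x, y, z as a fraction of full scale; "ax", "ay", "az": the turn, a rotation vector about the tool's x, y, z as a fraction of full scale. In form: [{"dx": .., "dy": .., "dz": .., "ax": .., "ay": .., "az": ..}, ...]. A call has 1 to 12 rows; each row shifts and turns the commanded pose from where the row before left it, along the tool's axes as they then stand; what a row does not reach is not made up. Full scale, the value 1, is 2.5 cm for a shift and 0.15 rad for a turn. A row lasts 1/10 s, in which the tool goes at most 50 mm and 8.59 degrees, less where a joint would pass 70% of its speed; a pose out of reach is approached as far as the arm can. A call with a number of a shift or a turn outside -1 to 1 is refused whole. A call with a gripper value outside its range is refused whole. OPENING is the gripper's target within -1 to 1 (fully open at 1, half-way at 0, shut at -1), set as the call begins (- or left out, the last holds). The fingers move at their own pace and stop on an object; the grip force is fixed at half the most. Time passes only in rows, so rows that do not move let the fingers close. It gives the time, the measured TCP pose, the force and the opening at its end, in the units of the state.
- bot.get_obs(): the state, without advancing time (a new reading comes with each control period).
- bot.camera(name): name is "scene" or "top" or "wrist"; returns a dict with "img" (420x560x3 uint8, red, green, blue), "intrinsics" (3x3 intrinsics, pixels), "eye" and "rotation" of the camera in the world. Camera axes: x right, y down, z forward; pixel columns grow to the right and rows downward; lengths in m; the calibration is good to about 2 mm. The wrist camera is an equidistant fisheye: a pixel r from the principal point sees the ray r / f radians off the axis. A picture is of the moment at which its call begins. There is no depth.
- bot.job_done(): hands the job in, once; it reports no verdict.
Trained networks look in a picture, given as the dict that the camera call returned (one of the last four; its "shot" number tells which), for a name from the list of things; names that differ only in an ending like _2 or _b are one class to them, and where a whole thing is asked for, a point or a joint stands for the part that bears it (a point fixed in the world has none). Each returns a list of dicts, best first, with "confidence" (0 to 1); they miss things now and then, are a little off and sometimes report something else, mostly with a low value. They report only what shows in the picture. A call takes as long as a camera call. They do not tell look-alikes from the thing itself.
- bot.trace(thing, picture): "region" (420x560 bool, what is visible of it) and "rect" ([centre column, centre row, width, height] in pixels, round what is visible of it).
The state is a dict: "clock": time; "joint_pos": joint angles; "joint_vel": joint speeds; "tau": joint torques, N m; "eef_pos": TCP position; "tool_rot": TCP orientation; "ft_force": force on the tool from outside, world axes, zero at the start; "ft_torque": the same for the moment, N m; "grip_width": finger opening in m.
Only numpy, scipy, OpenCV 4.12 (cv2) and the standard library are available. Lean on these libraries where they do the work, as an engineer would, in place of code of your own. Each camera call takes 0.05 s, during which the arm holds its last target.

TASK

Take the orange safety cap off its coaster and close the used-blade canister with it: find by feel where the cap's two lugs drop into the slots of the yellow ring, press the cap down against the spring and turn it clockwise (seen from above) until the lugs catch, then let it go, so that the cap stays locked down upright on the canister. Use gentle force, since the lugs break above 40 N, and leave everything else on the bench where it is.

Things in the scene. Friction and masses are not known exactly. Their poses are not given: they have to be found in the camera images.
- cap_mid (a point): Orange safety cap, loose, 62 mm tall, 0.10 to 0.16 kg, upright on a white coaster; point on its axis half-way up, 31 mm above its underside, z up. Boss radius 22 mm from 0 to 24 mm up, disc radius 36 mm from 24 to 30 mm up, grip bar above. Half a turn leaves it the same. More than 40 N between cap and canister, pressing or twisting, breaks the lugs.
- cap_grip (a point): Middle of the cap's grip bar, on its axis, 46 mm above the underside, axes as the cap's. The bar is 60 mm long along the cap's x, 20 mm thick along y, and runs from 30 mm (top of the disc) to 62 mm above the underside.
- cap_lug (a point): Middle of one of the cap's two opposite black lugs, which point along the cap's +x and -x at the foot of the boss: each 10 mm wide, 5 mm high, reaching out to radius 32 mm, underside level with the boss's underside. Axes as the cap's.
- mouth (a point): Mouth of the blue canister (outside radius 40 mm, 75 mm tall, screwed to the bench, low 130 x 50 mm foot along its x): on its axis, level with the top of the yellow lug ring, z up. Ring hole radius 25 mm, two opposite entry slots. cap_mid stands 31 mm above this with the lugs on top of the ring, 27 mm above with the lugs in the slots and resting on the sprung disc.
- slot_nominal (a point): Where one slot nominally is, on the canister's +x, 30 mm from the axis, at the ring's top (the other is opposite). The ring sits firmly but at an unreported angle, up to 0.40 rad either way from this: the slots must be felt or seen. Slots are open from the hole out to radius 36 mm and about 15 mm wide at the hole; a lug has about 0.08 rad of play either way.
- seal_top (a point): Centre of the top of the white sprung disc in the mouth, at rest 4 mm below the ring's top (this point does not move with it). Radius 23.5 mm. Yields from 3 N, 0.6 N more per mm, hard stop after 14 mm. Clockwise of each slot the ring is 8 mm thick: the lugs pass under it only with cap_mid 13 to 18 mm above the mouth point.
- locked_mid (a point): Where cap_mid stands when the cap is locked: on the canister's axis, 22 mm above the mouth point. The catch pockets, where the ring is only 4 mm thick, hold the lugs when they are 0.98 to 1.27 rad clockwise (from above) of the slots' middle; an end stop blocks turning at about 1.27 rad. Let up there, the spring lifts the lugs into the pockets and the cap is held.
- coaster_a: White ceramic coaster on which the cap stands, a loose disc of radius 50 mm, 8 mm thick; origin at the centre of its underside, z up.
- coaster_b: The other white ceramic coaster, same size, with the router bit on it; loose; origin at the centre of its underside.
- router_bit: Steel router bit standing head down on the other coaster, head radius 16 mm, 50 mm tall; loose; origin at the centre of its underside.
- sanding_block: Red rubber sanding block, 125 x 65 x 40 mm (x, y, z), loose; origin at the centre of its underside.
- straightedge: Aluminium straightedge, 35 x 450 x 5 mm (x, y, z), loose; origin at the centre of its underside.
- base_plate: Black round router base plate, radius 75 mm, 7 mm thick, loose; origin at the centre of its underside.
Things that resemble listed ones, but are neither listed nor needed, are in the scene too. Of the things that look like the part that bears cap_mid, the smallest one is meant.

How it is judged:
By the outcome, as a careful person would: the job done as asked, in the order asked, and still so for the second after the job is handed in, with the robot touching nothing.
It also fails if it takes over 58 s, if anything falls off the work surface, if the arm or the gripper's body presses on something with over 40 N, if the wrist force passes 120 N, or if a joint passes its speed limit or range.

## Working session

There is one attempt and no reset: what is moved stays moved. The work goes in short steps, Python scripts to look and compute and a shell command to move; the robot and the scene stay as the last step left them, time stands still between calls to the robot, and variables do not carry over. Pictures are saved under pics/ and viewed, and the job is handed in when it is done.

```bash
mkdir -p pics; ls; cat > h.py <<'E'
import cv2,numpy as np
from workcell import bot
def snap(n,f):
    p=bot.camera(n); cv2.imwrite('pics/'+f+'.png',p['img'][:,:,::-1]); return p
def ray(p,u,v):
    K=np.array(p['intrinsics']);d=np.linalg.solve(K,[u,v,1.]);return np.array(p['rotation'])@d
def atz(p,u,v,z):
    d=ray(p,u,v);e=np.array(p['eye']);return e+d*(z-e[2])/d[2]
def proj(p,X):
    c=np.array(p['rotation']).T@(np.array(X)-np.array(p['eye']));q=np.array(p['intrinsics'])@c;return q[:2]/q[2]
E
python3 - <<'E'
from h import *
for n in ('scene','top'):
    p=snap(n,n+'0'); print(n,p['eye'],np.round(p['rotation'],3).tolist(),np.round(p['intrinsics'],1).tolist())
    for t in ('cap_mid','mouth','coaster_a','router_bit','seal_top'):
        try:
            for r in bot.trace(t,p): print(t,round(r['confidence'],2),np.round(r['rect'],1))
        except Exception as e: print(t,e)
print(bot.get_obs())
E
```

```text
pics
scene [ 1.18686855 -0.82307833  0.86271984] [0.848, 0.285, -0.134, -0.426] [[429.4, 0.0, 279.5], [0.0, 429.4, 205.1], [0.0, 0.0, 1.0]]
cap_mid 0.8 [308.4 184.2  18.6  21.1]
cap_mid 0.55 [270.6 174.3  27.4  33. ]
mouth 0.71 [275.9 215.1  43.7  36.6]
coaster_a 0.58 [222.1 270.8  36.9  28.1]
coaster_a 0.49 [310.9 198.2  27.7  12.7]
router_bit 0.72 [222.1 262.4   7.9  21.4]
seal_top 0.9 [277.3 215.6  40.   36.2]
top [ 0.28265267 -0.00942556  1.61344556] [-0.694, 0.713, -0.069, 0.07] [[522.0, 0.0, 277.9], [0.0, 522.0, 211.2], [0.0, 0.0, 1.0]]
cap_mid 0.63 [213.8 274.6  31.8  29.3]
cap_mid 0.61 [203.  226.2  21.   24.2]
cap_mid 0.57 [224.9 180.   23.1  28.2]
mouth 0.83 [267.4 223.7  43.   35. ]
mouth 0.52 [205.5 224.9  22.   23.4]
coaster_a 0.94 [352.4 220.6  30.9  31.3]
coaster_a 0.63 [205.  230.3  32.6  31. ]
seal_top 0.75 [270.8 225.   44.5  32.4]
seal_top 0.38 [204.7 226.9  20.3  26.2]
{'clock': 0.6, 'joint_pos': array([-1.31402462e+00,  2.40528696e-01,  4.99658609e-03,  1.33521204e+00,
       -3.41032400e-05,  1.57082243e+00]), 'joint_vel': array([ 1.28215909e-03,  5.38437965e-04,  2.42437600e-03, -8.61016420e-05,
       -6.11672512e-04, -1.59831527e-04]), 'tau': array([ 7.17745206e-04, -3.71972930e+01,  2.52572340e+01,  1.25567338e-03,
        2.98054522e-05, -8.00176224e-06]), 'eef_pos': array([ 0.12696845, -0.48360275,  0.25034081]), 'tool_rot': array([ 9.91771520e-01,  1.28020507e-01, -1.35704733e-05,  2.80590208e-05]), 'ft_force': array([-0.6369274 ,  0.41999054, -0.0851945 ]), 'ft_torque': array([-0.00886019, -0.01138925, -0.02351993]), 'grip_width': 0.08534780183783984}
```

```bash
sed -i 's/^from workcell import bot/from workcell import bot\nfrom scipy.spatial.transform import Rotation as Ro\ndef RM(p):\n    r=np.array(p["rotation"]); return r if r.shape==(3,3) else Ro.from_quat(r).as_matrix()/; s/np.array(p\[.rotation.\])\(@d\)/RM(p)@d/; s/np.array(p\[.rotation.\])\.T/RM(p).T/' h.py; cat h.py
python3 - <<'E'
import cv2
for n,b in (('scene0',(180,120,200,200)),('top0',(170,140,220,170))):
    i=cv2.imread('pics/%s.png'%n);x,y,w,h=b
    cv2.imwrite('pics/%s_z.png'%n,cv2.resize(i[y:y+h,x:x+w],None,fx=3.4 if n=='top0' else 3,fy=3.4 if n=='top0' else 3,interpolation=2))
E
```

```text
import cv2,numpy as np
from workcell import bot
from scipy.spatial.transform import Rotation as Ro
def RM(p):
    r=np.array(p["rotation"]); return r if r.shape==(3,3) else Ro.from_quat(r).as_matrix()
def snap(n,f):
    p=bot.camera(n); cv2.imwrite('pics/'+f+'.png',p['img'][:,:,::-1]); return p
def ray(p,u,v):
    K=np.array(p['intrinsics']);d=np.linalg.solve(K,[u,v,1.]);return RM(p)@d
def atz(p,u,v,z):
    d=ray(p,u,v);e=np.array(p['eye']);return e+d*(z-e[2])/d[2]
def proj(p,X):
    c=RM(p).T@(np.array(X)-np.array(p['eye']));q=np.array(p['intrinsics'])@c;return q[:2]/q[2]
```

View pics/scene0.png

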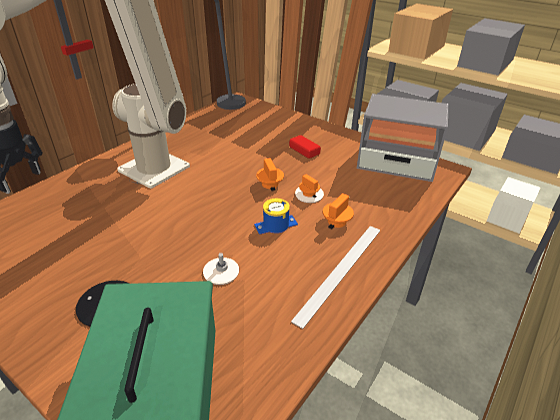

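View pics/top0.png

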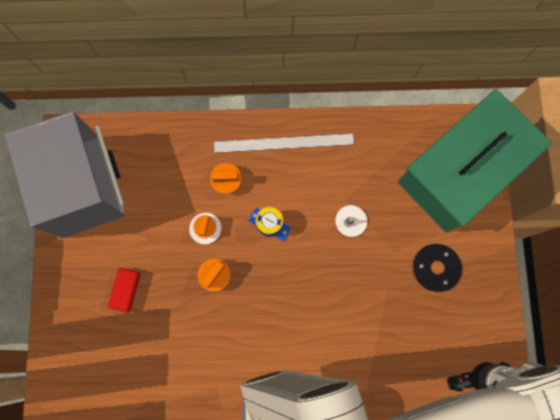

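View pics/top0_z.png

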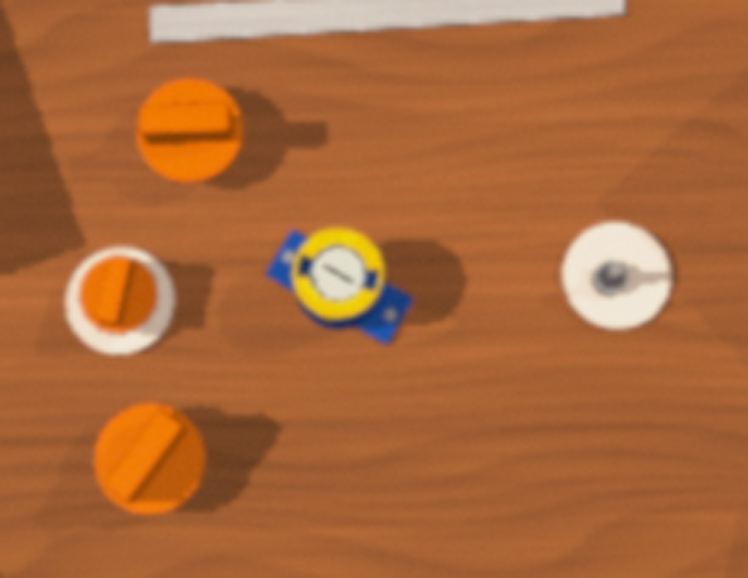

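View pics/scene0_z.png

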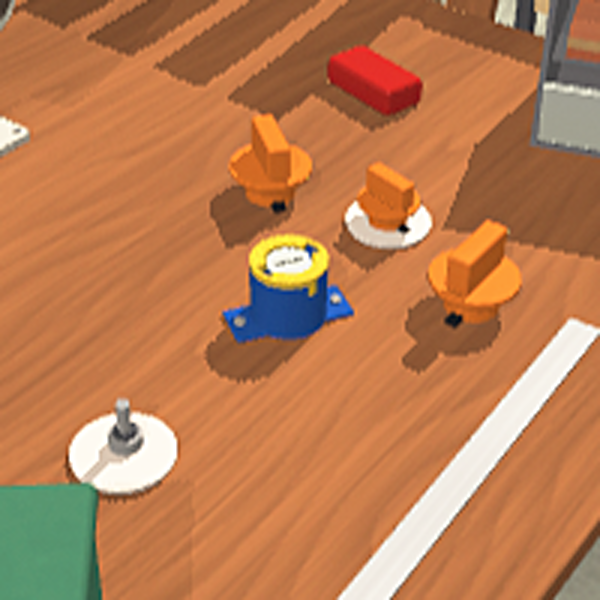

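```bash
python3 - <<'E'
from h import *
p=bot.camera('top')
Z=lambda u,v,z:np.round(atz(p,u/3.4+170,v/3.4+140,z),4)
print('bar',Z(119,290,.07),'disc',Z(119,293,.038),'coaster',Z(120,301,.008))
print('bar ends',Z(125,261,.07),Z(116,319,.07))
print('mouth',Z(339,273,.075),'slots',Z(305,267,.072),Z(371,279,.072))
print('foot',Z(283,257,.01),Z(397,316,.01), 'decoys',Z(187,110,.062),Z(150,455,.07))
w=snap('wrist','w0');print(w['eye'],np.round(RM(w),3),w['intrinsics'])
print(Ro.from_quat(bot.get_obs()['tool_rot']).as_matrix().round(3))
E
```

```text
bar [0.5534 0.2075 0.07  ] disc [0.5563 0.212  0.038 ] coaster [0.5541 0.2153 0.008 ]
bar ends [0.5793 0.2022 0.07  ] [0.5276 0.2101 0.07  ]
mouth [0.5626 0.013  0.075 ] slots [0.5693 0.0429 0.072 ] [ 0.557 -0.015  0.072]
foot [0.5908 0.0651 0.01  ] [ 0.5331 -0.0381  0.01  ] decoys [0.7185 0.1473 0.062 ] [0.4077 0.1804 0.07  ]
[ 0.20761585 -0.46218382  0.37309618] [[ 0.254 -0.915 -0.313]
 [-0.967 -0.24  -0.083]
 [ 0.001  0.324 -0.946]] [[325.1922621    0.         280.33409421]
 [  0.         325.1922621  211.12986756]
 [  0.           0.           1.        ]]
[[ 0.967  0.254  0.   ]
 [ 0.254 -0.967 -0.   ]
 [ 0.     0.    -1.   ]]
```

View pics/w0.png

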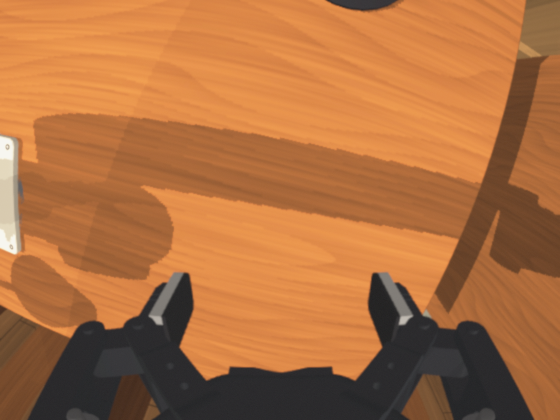

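```bash
python3 -m handwheel '[{"az":-1},{"az":-1},{"az":-1},{"az":-1},{"az":-1},{"az":-1},{"az":-1},{"az":-1},{"az":-1}]'; python3 - <<'E'
from h import *
o=bot.get_obs();print(o['joint_pos'].round(3)); print(Ro.from_quat(o['tool_rot']).as_matrix().round(3))
E
```

```text
[-1.314  0.241  0.005  1.335  0.     1.571]
[[ 0.967  0.254  0.   ]
 [ 0.254 -0.967 -0.   ]
 [ 0.     0.    -1.   ]]invalid input
```

```bash
python3 -m handwheel '[{"dx":0,"dy":0,"dz":0,"ax":0,"ay":0,"az":-1},{"dx":0,"dy":0,"dz":0,"ax":0,"ay":0,"az":-1},{"dx":0,"dy":0,"dz":0,"ax":0,"ay":0,"az":-1},{"dx":0,"dy":0,"dz":0,"ax":0,"ay":0,"az":-1},{"dx":0,"dy":0,"dz":0,"ax":0,"ay":0,"az":-1},{"dx":0,"dy":0,"dz":0,"ax":0,"ay":0,"az":-1},{"dx":0,"dy":0,"dz":0,"ax":0,"ay":0,"az":-1},{"dx":0,"dy":0,"dz":0,"ax":0,"ay":0,"az":-1},{"dx":0,"dy":0,"dz":0,"ax":0,"ay":0,"az":-1}]'; python3 - <<'E'
from h import *
o=bot.get_obs();print(o['joint_pos'].round(3)); print(Ro.from_quat(o['tool_rot']).as_matrix().round(3))
E
```

```text
clock: 1.6
eef_pos: [0.127, -0.4836, 0.2503]
tool_rot: [0.692, 0.722, -0.0, 0.0]
ft_force: [0.3, -0.7, 0.2]
grip_width: 0.085
[-1.314  0.241  0.005  1.335 -0.     0.215]
[[-0.042  0.999 -0.   ]
 [ 0.999  0.042 -0.   ]
 [-0.    -0.    -1.   ]]
```

```bash
R='' ; python3 -m handwheel '[{"dx":0.956,"dy":0.907,"dz":0,"ax":0,"ay":0,"az":0},{"dx":0.956,"dy":0.907,"dz":0,"ax":0,"ay":0,"az":0},{"dx":0.956,"dy":0.907,"dz":0,"ax":0,"ay":0,"az":0},{"dx":0.956,"dy":0.907,"dz":0,"ax":0,"ay":0,"az":0},{"dx":0.956,"dy":0.907,"dz":0,"ax":0,"ay":0,"az":0},{"dx":0.956,"dy":0.907,"dz":0,"ax":0,"ay":0,"az":0},{"dx":0.956,"dy":0.907,"dz":0,"ax":0,"ay":0,"az":0},{"dx":0.956,"dy":0.907,"dz":0,"ax":0,"ay":0,"az":0},{"dx":0.956,"dy":0.907,"dz":0,"ax":0,"ay":0,"az":0},{"dx":0.956,"dy":0.907,"dz":0,"ax":0,"ay":0,"az":0}]'; python3 -m handwheel '[{"dx":0.956,"dy":0.907,"dz":0,"ax":0,"ay":0,"az":0},{"dx":0.956,"dy":0.907,"dz":0,"ax":0,"ay":0,"az":0},{"dx":0.956,"dy":0.907,"dz":0,"ax":0,"ay":0,"az":0},{"dx":0.956,"dy":0.907,"dz":0,"ax":0,"ay":0,"az":0},{"dx":0.956,"dy":0.907,"dz":0,"ax":0,"ay":0,"az":0},{"dx":0.956,"dy":0.907,"dz":0,"ax":0,"ay":0,"az":0},{"dx":0.956,"dy":0.907,"dz":0,"ax":0,"ay":0,"az":0},{"dx":0.956,"dy":0.907,"dz":0,"ax":0,"ay":0,"az":0},{"dx":0.956,"dy":0.907,"dz":0,"ax":0,"ay":0,"az":0},{"dx":0.956,"dy":0.907,"dz":0,"ax":0,"ay":0,"az":0}]'
python3 - <<'E'
from h import *
o=bot.get_obs();print(o['joint_pos'].round(3),o['joint_vel'].round(2))
p=snap('wrist','w1');print(p['eye'])
E
```

```text
clock: 2.6
eef_pos: [0.3458, -0.2355, 0.2505]
tool_rot: [0.694, 0.72, 0.0, 0.0]
ft_force: [1.0, -1.3, 0.5]
grip_width: 0.0853
clock: 3.6
eef_pos: [0.5638, 0.0116, 0.2503]
tool_rot: [0.694, 0.72, 0.0, 0.0]
ft_force: [0.5, -1.1, 0.5]
grip_width: 0.0856
[ 0.021  0.369  0.182  1.384 -0.     1.555] [ 0.44  0.44  0.64  0.19 -0.    0.44]
[0.56075994 0.09513642 0.37306607]
```

View pics/w1.png

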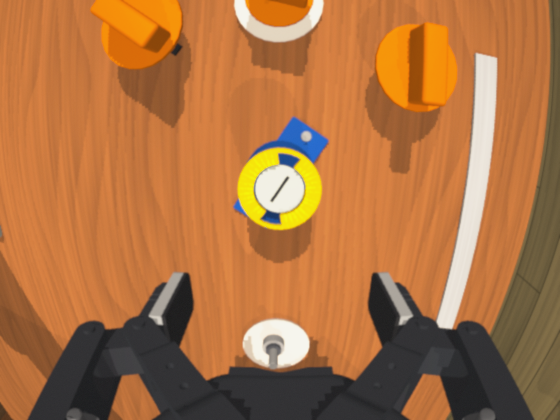

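```bash
cat >> h.py <<'E'
def fray(p,u,v):
    K=np.array(p['intrinsics']);a=(np.asarray(u,float)-K[0,2])/K[0,0];b=(np.asarray(v,float)-K[1,2])/K[1,1]
    r=np.hypot(a,b)+1e-9;s=np.sin(r)/r
    return np.stack([a*s,b*s,np.cos(r)],-1)@RM(p).T
def fatz(p,u,v,z):
    d=fray(p,u,v);e=np.array(p['eye']);return e+d*((z-e[2])/d[...,2])[...,None]
def fproj(p,X):
    c=(np.asarray(X)-np.array(p['eye']))@RM(p);t=np.arctan2(np.hypot(c[...,0],c[...,1]),c[...,2]);h=np.hypot(c[...,0],c[...,1])
    K=np.array(p['intrinsics']);return np.stack([K[0,2]+K[0,0]*t*c[...,0]/h,K[1,2]+K[1,1]*t*c[...,1]/h],-1)
def circ(P):
    A=np.c_[2*P[:,:2],np.ones(len(P))];s=np.linalg.lstsq(A,(P[:,:2]**2).sum(1),rcond=None)[0]
    return s[:2],np.sqrt(s[2]+s[:2]@s[:2])
E
cat > ring.py <<'E'
from h import *
import sys
def ring(p):
    hsv=cv2.cvtColor(p['img'],cv2.COLOR_RGB2HSV)
    y=cv2.inRange(hsv,(24,120,100),(36,255,255))
    c=max(cv2.findContours(y,cv2.RETR_EXTERNAL,cv2.CHAIN_APPROX_NONE)[0],key=cv2.contourArea)
    h=cv2.convexHull(c)[:,0,:]; pts=c[:,0,:]
    d=np.array([abs(cv2.pointPolygonTest(h.reshape(-1,1,2),(float(a),float(b)),True)) for a,b in pts])
    for z in (.071,.075):
        C,r=circ(fatz(p,pts[d<1.5,0],pts[d<1.5,1],z)); print(z,C.round(4),r.round(4))
    z=.075
    C,r=circ(fatz(p,pts[d<1.5,0],pts[d<1.5,1],z))
    v,u=np.mgrid[:420,:560];P=fatz(p,u,v,z)[...,:2]-C;R=np.hypot(*P.transpose(2,0,1));a=np.arctan2(P[...,1],P[...,0])
    m=(R>.0275)&(R<.035)&(y==0)
    for s in (1,-1):
        q=m&(s*P[...,1]>0)   # slots roughly along +-y
        print('slot',s,q.sum(),np.degrees(np.angle(np.exp(1j*a[q]).mean())).round(1))
    b=cv2.inRange(hsv,(100,120,60),(130,255,255))>0
    return C
if __name__=='__main__':
    p=bot.camera('wrist'); ring(p); o=bot.get_obs(); print(o['eef_pos'].round(4),o['clock'])
    i=p['img'][110:270,200:360,::-1];cv2.imwrite('pics/%s.png'%sys.argv[1],cv2.resize(i,None,fx=3.7,fy=3.7,interpolation=2))
E
python3 ring.py ringA
```

```text
0.071 [0.5627 0.0132] 0.0401
0.075 [0.5627 0.0143] 0.0396
slot 1 166 77.1
slot -1 139 -103.6
[0.5651 0.0133 0.2496] 3.7
```

View pics/ringA.png

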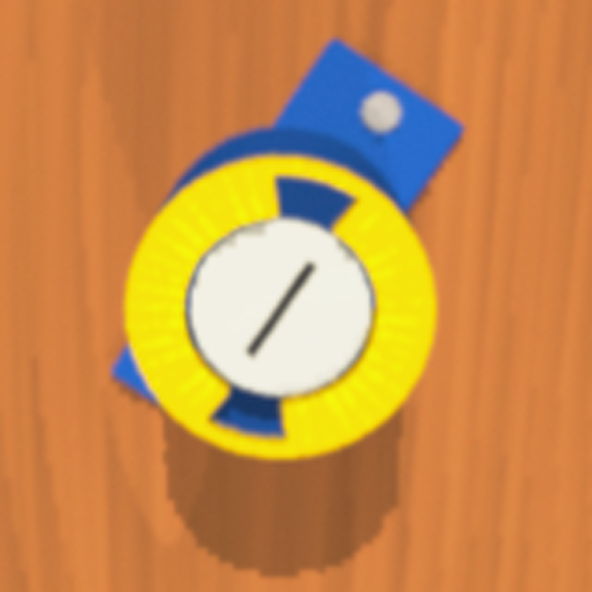

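```bash
python3 -m handwheel '[{"dx":0.98,"dy":-0.01,"dz":0.2,"ax":0,"ay":0,"az":0},{"dx":0.98,"dy":-0.01,"dz":0.2,"ax":0,"ay":0,"az":0},{"dx":0.98,"dy":-0.01,"dz":0.2,"ax":0,"ay":0,"az":0},{"dx":0.98,"dy":-0.01,"dz":0.2,"ax":0,"ay":0,"az":0},{"dx":0.98,"dy":-0.01,"dz":0.2,"ax":0,"ay":0,"az":0},{"dx":0.98,"dy":-0.01,"dz":0.2,"ax":0,"ay":0,"az":0},{"dx":0.98,"dy":-0.01,"dz":0.2,"ax":0,"ay":0,"az":0},{"dx":0.98,"dy":-0.01,"dz":0.2,"ax":0,"ay":0,"az":0}]'; python3 -m handwheel '[{"dx":0,"dy":0,"dz":0,"ax":0,"ay":0,"az":-1},{"dx":0,"dy":0,"dz":0,"ax":0,"ay":0,"az":-1},{"dx":0,"dy":0,"dz":0,"ax":0,"ay":0,"az":-1},{"dx":0,"dy":0,"dz":0,"ax":0,"ay":0,"az":-1},{"dx":0,"dy":0,"dz":0,"ax":0,"ay":0,"az":-1},{"dx":0,"dy":0,"dz":0,"ax":0,"ay":0,"az":-1},{"dx":0,"dy":0,"dz":0,"ax":0,"ay":0,"az":-1},{"dx":0,"dy":0,"dz":0,"ax":0,"ay":0,"az":-1},{"dx":0,"dy":0,"dz":0,"ax":0,"ay":0,"az":-1},{"dx":0,"dy":0,"dz":0,"ax":0,"ay":0,"az":-0.2},{"dx":0,"dy":0,"dz":0,"ax":0,"ay":0,"az":0}]'
python3 - <<'E'
from h import *
o=bot.get_obs();print(o['joint_pos'].round(3),Ro.from_quat(o['tool_rot']).as_matrix().round(3))
p=snap('wrist','w2');print(p['eye'])
i=p['img'][130:290,200:360,::-1];cv2.imwrite('pics/w2z.png',cv2.resize(i,None,fx=3.7,fy=3.7,interpolation=2))
E
```

```text
clock: 4.5
eef_pos: [0.5536, 0.2064, 0.2102]
tool_rot: [0.694, 0.72, -0.0, 0.0]
ft_force: [0.2, 0.4, 0.6]
grip_width: 0.0856
clock: 5.6
eef_pos: [0.5538, 0.2057, 0.2103]
tool_rot: [0.079, 0.997, -0.0, -0.0]
ft_force: [0.6, 0.1, -0.1]
grip_width: 0.0856
[ 0.356  0.44   0.185  1.317 -0.     0.513] [[-0.988  0.157 -0.   ]
 [ 0.157  0.988 -0.   ]
 [ 0.    -0.    -1.   ]]
[0.47149739 0.21905412 0.33313189]
```

View pics/w2.png

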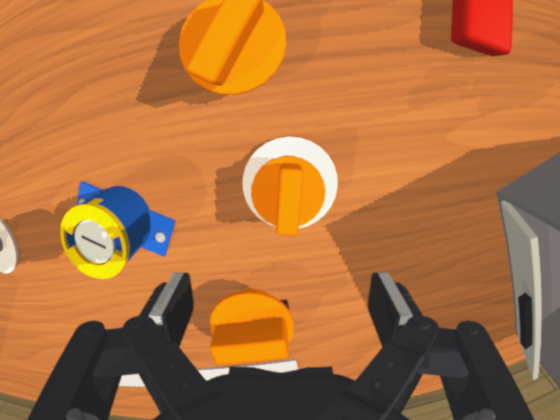

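View pics/w2z.png

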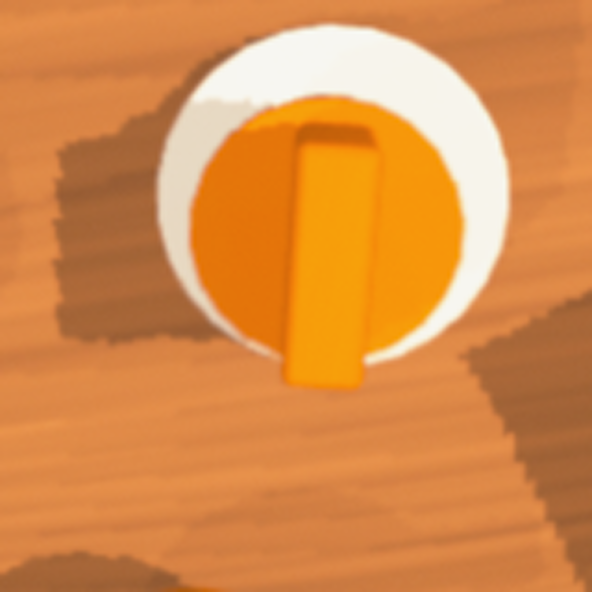

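```bash
python3 - <<'E'
from h import *
p=bot.camera('wrist');o=bot.get_obs()
z=np.array([[302,143],[380,150],[362,386],[286,381]])/3.7+[200,130]
P=fatz(p,z[:,0],z[:,1],.07)[:,:2];print(P.round(4))
a=(P[0]+P[1])/2-(P[2]+P[3])/2;print('ctr',P.mean(0).round(4),'len',np.hypot(*a),'ang',np.degrees(np.arctan2(a[1],a[0])),'w',np.hypot(*(P[1]-P[0])))
d=np.array([[193,230],[463,230],[328,97]])/3.7+[200,130]
print(fatz(p,d[:,0],d[:,1],.038)[:,:2].round(4))
c=np.array([[158,190],[509,195],[335,25],[200,95],[470,95]])/3.7+[200,130]
print('coaster',circ(fatz(p,c[:,0],c[:,1],.008)))
hsv=cv2.cvtColor(p['img'],cv2.COLOR_RGB2HSV)
R=Ro.from_quat(o['tool_rot']).as_matrix();print('tool err',(R.T@np.r_[P.mean(0)-o['eef_pos'][:2],0]).round(4))
E
```

```text
[[0.524  0.2117]
 [0.5283 0.2286]
 [0.584  0.2167]
 [0.5799 0.199 ]]
ctr [0.5541 0.214 ] len 0.05717167147632613 ang 167.58149688085516 w 0.017471971206697433
[[0.5483 0.1798]
 [0.559  0.248 ]
 [0.5199 0.2189]]
coaster (array([0.55478472, 0.21613919]), np.float64(0.048938326047477304))
tool err [ 0.0011  0.008  -0.    ]
```

```bash
python3 -m handwheel '[{"dx":0.04,"dy":0.32,"dz":0.6,"ax":0,"ay":0,"az":0.4},{"dx":0,"dy":0,"dz":1,"ax":0,"ay":0,"az":0},{"dx":0,"dy":0,"dz":1,"ax":0,"ay":0,"az":0},{"dx":0,"dy":0,"dz":1,"ax":0,"ay":0,"az":0},{"dx":0,"dy":0,"dz":0.5,"ax":0,"ay":0,"az":0},{"dx":0,"dy":0,"dz":0,"ax":0,"ay":0,"az":0}]'
python3 - <<'E'
from h import *
p=snap('wrist','w3')
E
```

```text
clock: 6.3
eef_pos: [0.5527, 0.2137, 0.1057]
tool_rot: [0.108, 0.994, -0.001, -0.002]
ft_force: [-0.1, -0.4, 1.0]
grip_width: 0.0853
```

View pics/w3.png

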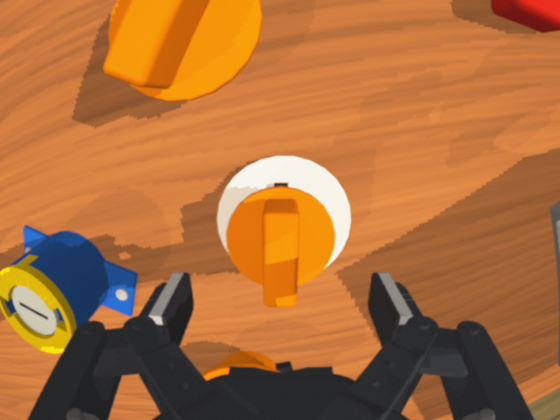

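```bash
python3 -m handwheel '[{"dx":-0.05,"dy":0,"dz":0.8,"ax":0,"ay":0,"az":0},{"dx":0,"dy":0,"dz":0.6,"ax":0,"ay":0,"az":0},{"dx":0,"dy":0,"dz":0.32,"ax":0,"ay":0,"az":0},{"dx":0,"dy":0,"dz":0,"ax":0,"ay":0,"az":0}]'
python3 -m handwheel '[{"dx":0,"dy":0,"dz":0,"ax":0,"ay":0,"az":0},{"dx":0,"dy":0,"dz":0,"ax":0,"ay":0,"az":0},{"dx":0,"dy":0,"dz":0,"ax":0,"ay":0,"az":0},{"dx":0,"dy":0,"dz":0,"ax":0,"ay":0,"az":0},{"dx":0,"dy":0,"dz":0,"ax":0,"ay":0,"az":0},{"dx":0,"dy":0,"dz":0,"ax":0,"ay":0,"az":0},{"dx":0,"dy":0,"dz":0,"ax":0,"ay":0,"az":0},{"dx":0,"dy":0,"dz":0,"ax":0,"ay":0,"az":0}]' -1
python3 - <<'E'
from h import *
p=snap('wrist','w4');o=bot.get_obs();print(o['ft_force'],o['joint_pos'].round(3))
E
```

```text
clock: 6.75
eef_pos: [0.5554, 0.214, 0.0648]
tool_rot: [0.107, 0.994, -0.0, -0.0]
ft_force: [-0.6, 0.7, 0.8]
grip_width: 0.0852
clock: 7.55
eef_pos: [0.5557, 0.214, 0.0653]
tool_rot: [0.107, 0.994, 0.0, 0.0]
ft_force: [-0.2, -0.5, 5.1]
grip_width: 0.0187
[-0.90098437  0.51280817  5.49900521] [ 0.368  0.562 -0.015  0.993 -0.     0.583]
```

View pics/w4.png

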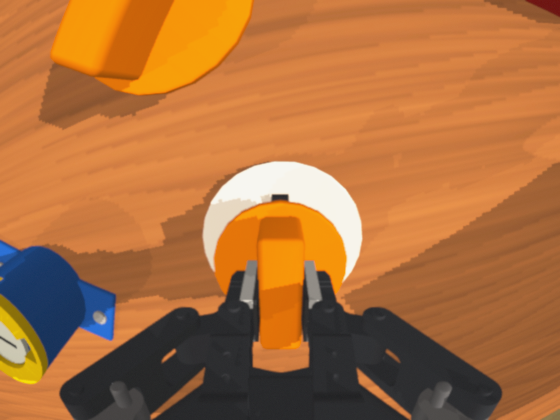

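```bash
python3 -m handwheel '[{"dx":0,"dy":0,"dz":-0.2,"ax":0,"ay":0,"az":0},{"dx":0,"dy":0,"dz":-0.5,"ax":0,"ay":0,"az":0},{"dx":0,"dy":0,"dz":-0.9,"ax":0,"ay":0,"az":0},{"dx":0,"dy":0,"dz":-0.9,"ax":0,"ay":0,"az":0},{"dx":0,"dy":0,"dz":-0.9,"ax":0,"ay":0,"az":0},{"dx":0,"dy":0,"dz":-0.6,"ax":0,"ay":0,"az":0},{"dx":0,"dy":0,"dz":0,"ax":0,"ay":0,"az":0},{"dx":0,"dy":0,"dz":0,"ax":0,"ay":0,"az":0}]'
python3 - <<'E'
from h import *
p=snap('wrist','w5');o=bot.get_obs();print(o['ft_force'],o['joint_pos'].round(3),o['eef_pos'],o['grip_width'])
c=bot.camera('scene')
i=c['img'][120:280,200:400,::-1];cv2.imwrite('pics/s5.png',cv2.resize(i,None,fx=3.7,fy=3.7,interpolation=2))
E
```

```text
clock: 8.4
eef_pos: [0.5554, 0.2141, 0.165]
tool_rot: [0.107, 0.994, 0.0, 0.0]
ft_force: [-0.7, 0.3, -1.7]
grip_width: 0.0192
[ 0.24207549 -0.77521467 -1.10972905] [0.368 0.475 0.118 1.215 0.    0.583] [0.55483977 0.21385651 0.16406226] 0.01903617673194022
```

View pics/w5.png

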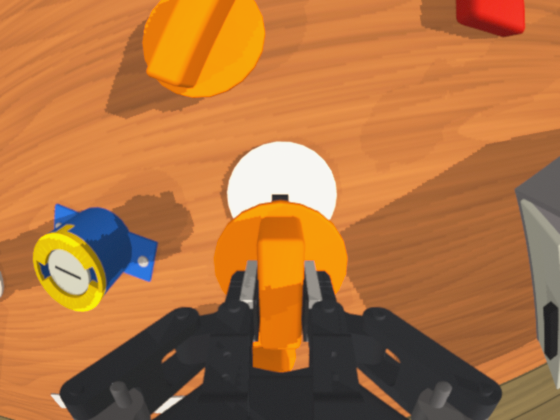

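View pics/s5.png

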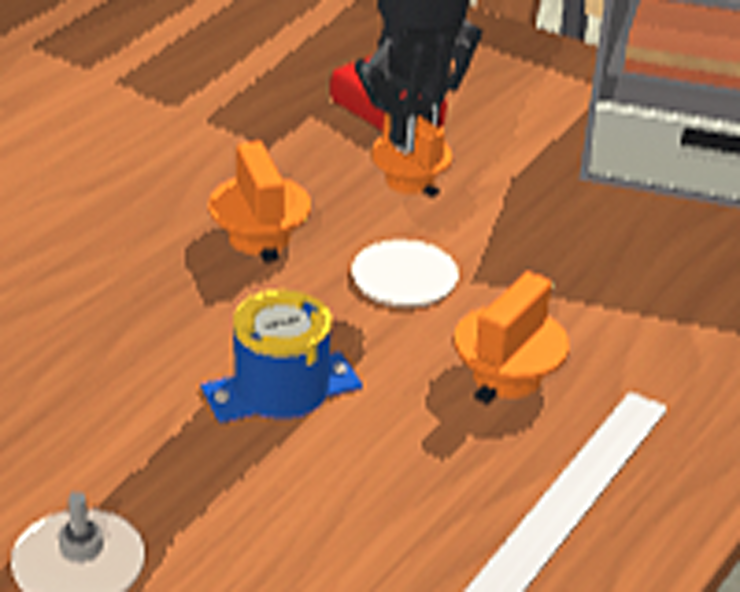

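```bash
cat > cap.py <<'E'
from h import *
p=bot.camera('wrist');o=bot.get_obs()
hsv=cv2.cvtColor(p['img'],cv2.COLOR_RGB2HSV)
m=cv2.inRange(hsv,(8,190,120),(22,255,255));
m[:195]=0;m[:,:205]=0;m[:,356:]=0
n,l,s,c=cv2.connectedComponentsWithStats(m);k=l[240,235];m=(l==k).astype(np.uint8)*255
E=[]
for r in range(205,262,3):
    x=np.where(m[r,:])[0]
    x=x[(x>205)&(x<356)]
    E+= [(x.min(),r),(x.max()+1,r)]
E=np.array(E,float)
R=Ro.from_quat(o['tool_rot']).as_matrix();t=o['eef_pos']
for dz in (-.0273,-.0303):
    P=fatz(p,E[:,0]-.5,E[:,1],t[2]+dz);Q=(P-t)@R
    C,r=circ(Q);print(dz,'disc in tool',C.round(4),r.round(4),'resid',np.std(np.hypot(*(Q[:,:2]-C).T)).round(5))
    K=Q[np.abs(np.hypot(*(Q[:,:2]-C).T)-r)<.001];C,r=circ(K);print(len(K),len(Q),C.round(4),r.round(4))
print(o['clock'],t.round(4))
E
python3 cap.py
```

```text
-0.0273 disc in tool [0.001 0.   ] 0.0357 resid 0.00025
38 38 [0.001 0.   ] 0.0357
-0.0303 disc in tool [-0.0006  0.    ] 0.0365 resid 0.00025
38 38 [-0.0006  0.    ] 0.0365
8.55 [0.5545 0.2137 0.1634]
```

```bash
python3 -m handwheel '[{"dx":-0.2,"dy":-0.76,"dz":0,"ax":0,"ay":0,"az":0},{"dx":-0.25,"dy":-0.97,"dz":0,"ax":0,"ay":0,"az":0},{"dx":-0.25,"dy":-0.97,"dz":0,"ax":0,"ay":0,"az":0},{"dx":-0.25,"dy":-0.97,"dz":0,"ax":0,"ay":0,"az":0},{"dx":-0.25,"dy":-0.97,"dz":0,"ax":0,"ay":0,"az":0},{"dx":-0.25,"dy":-0.97,"dz":0,"ax":0,"ay":0,"az":0},{"dx":-0.25,"dy":-0.97,"dz":0,"ax":0,"ay":0,"az":0},{"dx":-0.25,"dy":-0.97,"dz":0,"ax":0,"ay":0,"az":0},{"dx":-0.05,"dy":-0.2,"dz":0,"ax":0,"ay":0,"az":0}]'; python3 -m handwheel '[{"dx":0,"dy":0,"dz":0,"ax":0,"ay":0,"az":-0.8},{"dx":0,"dy":0,"dz":0,"ax":0,"ay":0,"az":-0.96},{"dx":0,"dy":0,"dz":0,"ax":0,"ay":0,"az":-0.96},{"dx":0,"dy":0,"dz":0,"ax":0,"ay":0,"az":-0.96},{"dx":0,"dy":0,"dz":0,"ax":0,"ay":0,"az":-0.96},{"dx":0,"dy":0,"dz":0,"ax":0,"ay":0,"az":-0.96},{"dx":0,"dy":0,"dz":0,"ax":0,"ay":0,"az":-0.96},{"dx":0,"dy":0,"dz":0,"ax":0,"ay":0,"az":-0.96},{"dx":0,"dy":0,"dz":0,"ax":0,"ay":0,"az":-0.96},{"dx":0,"dy":0,"dz":0,"ax":0,"ay":0,"az":-0.96},{"dx":0,"dy":0,"dz":0,"ax":0,"ay":0,"az":-0.93},{"dx":0,"dy":0,"dz":0,"ax":0,"ay":0,"az":0}]'
python3 cap.py; python3 - <<'E'
from h import *
p=snap('wrist','w6')
for k in range(2):
    o=bot.get_obs();R=Ro.from_quat(o['tool_rot']).as_matrix();print(o['eef_pos'].round(4),np.degrees(np.arctan2(R[1,0],R[0,0])),R[:,2].round(4),o['ft_force'].round(1)); bot.camera('top')
E
```

```text
clock: 9.45
eef_pos: [0.5623, 0.0116, 0.1636]
tool_rot: [0.109, 0.994, -0.001, -0.001]
ft_force: [0.0, 0.4, -0.9]
grip_width: 0.0189
clock: 10.65
eef_pos: [0.5625, 0.0148, 0.164]
tool_rot: [-0.621, 0.783, 0.001, -0.001]
ft_force: [0.0, 0.1, -1.5]
grip_width: 0.0184
-0.0273 disc in tool [0.0024 0.0002] 0.0353 resid 0.00083
35 38 [ 0.0017 -0.    ] 0.0355
-0.0303 disc in tool [0.0008 0.0002] 0.036 resid 0.00085
34 38 [ 0.0001 -0.    ] 0.0361
10.7 [0.5625 0.0147 0.1641]
[0.5626 0.0146 0.1642] -103.31325893859729 [-1.2e-03  2.0e-04 -1.0e+00] [-0.2  0.8 -0.2]
[0.5627 0.0144 0.1644] -103.2930335708116 [-8.e-04  1.e-04 -1.e+00] [ 0.3  0.4 -1.4]
```

View pics/w6.png

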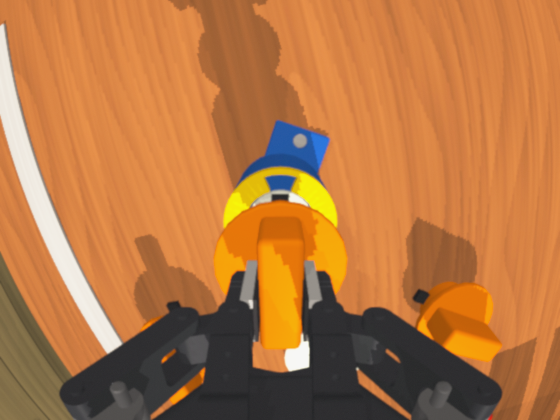

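```bash
python3 -m handwheel '[{"dx":0,"dy":0,"dz":0.4,"ax":0,"ay":0,"az":0},{"dx":0,"dy":0,"dz":0.4,"ax":0,"ay":0,"az":0},{"dx":0,"dy":0,"dz":0.3,"ax":0,"ay":0,"az":0},{"dx":0,"dy":0,"dz":0,"ax":0,"ay":0,"az":0}]'; python3 -m handwheel '[{"dx":0,"dy":0,"dz":0.08,"ax":0,"ay":0,"az":0},{"dx":0,"dy":0,"dz":0.08,"ax":0,"ay":0,"az":0},{"dx":0,"dy":0,"dz":0,"ax":0,"ay":0,"az":0}]'
```

```text
clock: 11.25
eef_pos: [0.5615, 0.014, 0.1352]
tool_rot: [-0.621, 0.784, 0.001, -0.002]
ft_force: [-0.5, -0.3, -2.1]
grip_width: 0.0189
clock: 11.55
eef_pos: [0.563, 0.014, 0.1333]
tool_rot: [-0.621, 0.784, -0.0, 0.0]
ft_force: [-0.4, 0.5, -1.9]
grip_width: 0.0188
```

```bash
for i in 1; do python3 -m handwheel '[{"dx":0,"dy":0,"dz":0.08,"ax":0,"ay":0,"az":0},{"dx":0,"dy":0,"dz":0,"ax":0,"ay":0,"az":0}]';  python3 -m handwheel '[{"dx":0,"dy":0,"dz":0.08,"ax":0,"ay":0,"az":0},{"dx":0,"dy":0,"dz":0,"ax":0,"ay":0,"az":0}]'; done
```

```text
clock: 11.75
eef_pos: [0.563, 0.014, 0.1313]
tool_rot: [-0.621, 0.784, -0.0, 0.0]
ft_force: [0.8, 0.4, -1.8]
grip_width: 0.0189
clock: 11.95
eef_pos: [0.5628, 0.014, 0.1291]
tool_rot: [-0.621, 0.784, 0.0, -0.0]
ft_force: [-0.1, 0.1, -0.8]
grip_width: 0.0187
```

```bash
python3 -m handwheel '[{"dx":0,"dy":0,"dz":0.08,"ax":0,"ay":0,"az":0},{"dx":0,"dy":0,"dz":0,"ax":0,"ay":0,"az":0}]';  python3 -m handwheel '[{"dx":0,"dy":0,"dz":0.08,"ax":0,"ay":0,"az":0},{"dx":0,"dy":0,"dz":0,"ax":0,"ay":0,"az":0}]'; python3 - <<'E'
from h import *
p=snap('wrist','w7')
c=bot.camera('scene')
i=c['img'][160:260,220:345,::-1];cv2.imwrite('pics/s7.png',cv2.resize(i,None,fx=5,fy=5,interpolation=2))
E
```

```text
clock: 12.15
eef_pos: [0.5631, 0.014, 0.1276]
tool_rot: [-0.621, 0.784, -0.0, 0.0]
ft_force: [-0.2, -0.3, 1.5]
grip_width: 0.0192
clock: 12.35
eef_pos: [0.5632, 0.0141, 0.1256]
tool_rot: [-0.621, 0.784, -0.0, 0.0]
ft_force: [-0.5, -0.2, 4.1]
grip_width: 0.0188
```

View pics/s7.png

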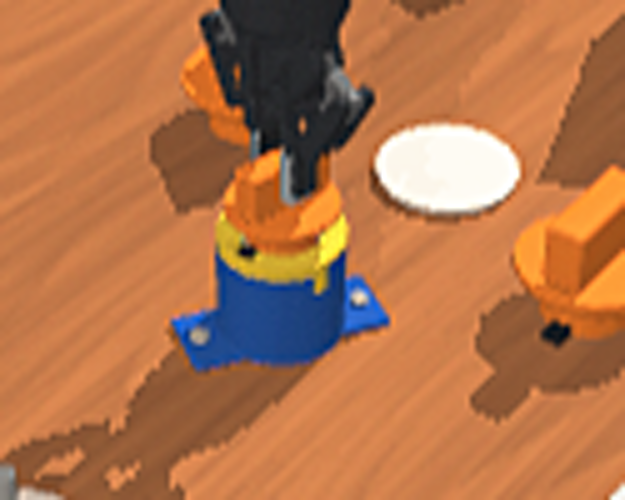

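View pics/w7.png

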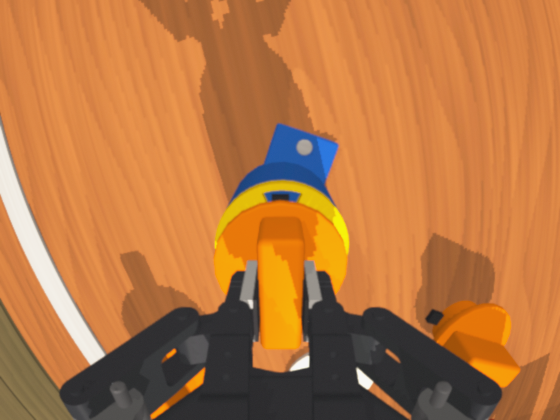

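```bash
python3 -m handwheel '[{"dx":0,"dy":0,"dz":0.09,"ax":0,"ay":0,"az":0},{"dx":0,"dy":0,"dz":0.09,"ax":0,"ay":0,"az":0},{"dx":0,"dy":0,"dz":0,"ax":0,"ay":0,"az":0}]';  python3 -m handwheel '[{"dx":0,"dy":0,"dz":0.08,"ax":0,"ay":0,"az":0},{"dx":0,"dy":0,"dz":0.08,"ax":0,"ay":0,"az":0},{"dx":0,"dy":0,"dz":0,"ax":0,"ay":0,"az":0}]'
```

```text
clock: 12.75
eef_pos: [0.5632, 0.0141, 0.121]
tool_rot: [-0.621, 0.784, -0.0, 0.0]
ft_force: [-0.8, -0.2, 5.5]
grip_width: 0.0188
clock: 13.05
eef_pos: [0.5632, 0.0141, 0.1174]
tool_rot: [-0.621, 0.784, -0.0, 0.0]
ft_force: [-1.4, -0.8, 8.6]
grip_width: 0.0188
```

```bash
python3 -m handwheel '[{"dx":0,"dy":0,"dz":0,"ax":0,"ay":0,"az":0.4},{"dx":0,"dy":0,"dz":0,"ax":0,"ay":0,"az":0.4},{"dx":0,"dy":0,"dz":0,"ax":0,"ay":0,"az":0.4},{"dx":0,"dy":0,"dz":0,"ax":0,"ay":0,"az":0.4},{"dx":0,"dy":0,"dz":0,"ax":0,"ay":0,"az":0}]'; python3 - <<'E'
from h import *
o=bot.get_obs();R=Ro.from_quat(o['tool_rot']).as_matrix();print(np.degrees(np.arctan2(R[1,0],R[0,0])),o['ft_force'].round(2),o['ft_torque'].round(3))
snap('wrist','w8')
E
```

```text
clock: 13.55
eef_pos: [0.5639, 0.0138, 0.1179]
tool_rot: [-0.522, 0.853, -0.001, 0.001]
ft_force: [-1.3, -0.5, 8.1]
grip_width: 0.0186
-117.00334725303995 [-1.32 -0.51  8.11] [-0.075  0.402 -0.003]
```

View pics/w8.png

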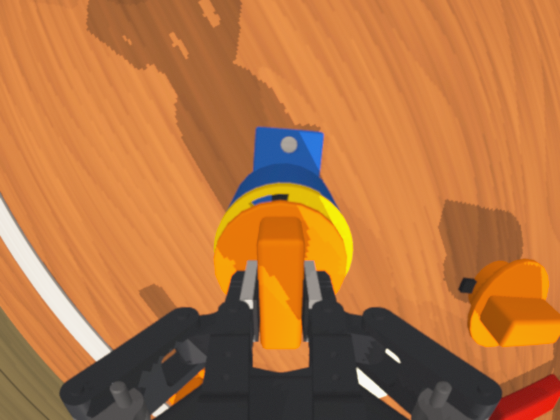

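```bash
python3 -m handwheel '[{"dx":0,"dy":0,"dz":0,"ax":0,"ay":0,"az":0.4},{"dx":0,"dy":0,"dz":0,"ax":0,"ay":0,"az":0.4},{"dx":0,"dy":0,"dz":0,"ax":0,"ay":0,"az":0.4},{"dx":0,"dy":0,"dz":0,"ax":0,"ay":0,"az":0.4},{"dx":0,"dy":0,"dz":0,"ax":0,"ay":0,"az":0.4},{"dx":0,"dy":0,"dz":0,"ax":0,"ay":0,"az":0.4},{"dx":0,"dy":0,"dz":0,"ax":0,"ay":0,"az":0.4},{"dx":0,"dy":0,"dz":0,"ax":0,"ay":0,"az":0}]'; python3 - <<'E'
from h import *
o=bot.get_obs();R=Ro.from_quat(o['tool_rot']).as_matrix();print(np.degrees(np.arctan2(R[1,0],R[0,0])),o['ft_force'].round(2),o['ft_torque'].round(3))
snap('wrist','w9')
E
```

```text
clock: 14.4
eef_pos: [0.564, 0.0138, 0.118]
tool_rot: [-0.333, 0.943, -0.001, 0.001]
ft_force: [-0.5, -0.4, 7.5]
grip_width: 0.0188
-141.06840972723964 [-0.5  -0.37  7.53] [-0.08   0.325 -0.036]
```

View pics/w9.png

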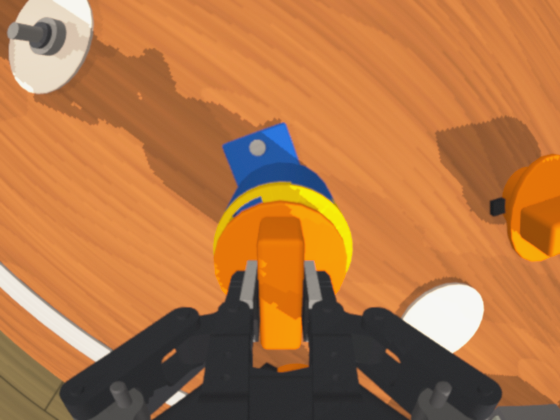

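```bash
python3 -m handwheel '[{"dx":0,"dy":0,"dz":0,"ax":0,"ay":0,"az":0.4},{"dx":0,"dy":0,"dz":0,"ax":0,"ay":0,"az":0.4},{"dx":0,"dy":0,"dz":0,"ax":0,"ay":0,"az":0.4},{"dx":0,"dy":0,"dz":0,"ax":0,"ay":0,"az":0.4},{"dx":0,"dy":0,"dz":0,"ax":0,"ay":0,"az":0.4},{"dx":0,"dy":0,"dz":0,"ax":0,"ay":0,"az":0.4},{"dx":0,"dy":0,"dz":0,"ax":0,"ay":0,"az":0.4},{"dx":0,"dy":0,"dz":0,"ax":0,"ay":0,"az":0.3},{"dx":0,"dy":0,"dz":0,"ax":0,"ay":0,"az":0}]'; python3 - <<'E'
from h import *
o=bot.get_obs();R=Ro.from_quat(o['tool_rot']).as_matrix();print(np.degrees(np.arctan2(R[1,0],R[0,0])),o['ft_force'].round(2),o['ft_torque'].round(3))
snap('wrist','w10')
E
```

```text
clock: 15.35
eef_pos: [0.564, 0.0139, 0.118]
tool_rot: [-0.107, 0.994, -0.0, 0.001]
ft_force: [-0.0, -0.5, 8.5]
grip_width: 0.019
-167.69639373267415 [-0.02 -0.49  8.51] [ 0.     0.237 -0.052]
```

View pics/w10.png

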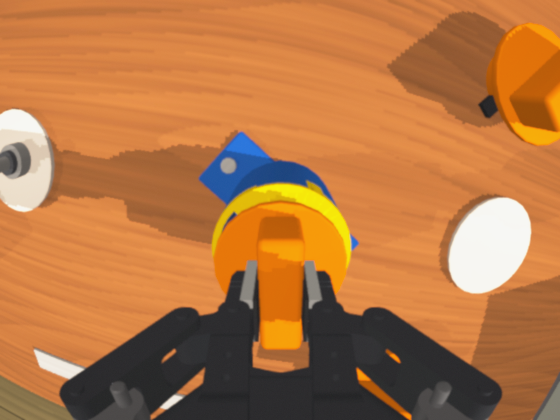

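```bash
python3 -m handwheel '[{"dx":0,"dy":0,"dz":-0.08,"ax":0,"ay":0,"az":0},{"dx":0,"dy":0,"dz":-0.08,"ax":0,"ay":0,"az":0},{"dx":0,"dy":0,"dz":0,"ax":0,"ay":0,"az":0}]';python3 -m handwheel '[{"dx":0,"dy":0,"dz":-0.06,"ax":0,"ay":0,"az":0},{"dx":0,"dy":0,"dz":0,"ax":0,"ay":0,"az":0}]';python3 -m handwheel '[{"dx":0,"dy":0,"dz":-0.06,"ax":0,"ay":0,"az":0},{"dx":0,"dy":0,"dz":0,"ax":0,"ay":0,"az":0}]'
```

```text
clock: 15.7
eef_pos: [0.564, 0.0139, 0.1218]
tool_rot: [-0.108, 0.994, -0.0, 0.001]
ft_force: [0.5, 0.4, 5.9]
grip_width: 0.0188
clock: 15.9
eef_pos: [0.564, 0.014, 0.123]
tool_rot: [-0.108, 0.994, -0.0, 0.001]
ft_force: [0.2, 0.4, 4.1]
grip_width: 0.0189
clock: 16.1
eef_pos: [0.5639, 0.014, 0.1233]
tool_rot: [-0.108, 0.994, -0.0, 0.001]
ft_force: [5.1, -1.1, -2.5]
grip_width: 0.0188
```

```bash
python3 -m handwheel '[{"dx":0,"dy":0,"dz":0.03,"ax":0,"ay":0,"az":0},{"dx":0,"dy":0,"dz":0,"ax":0,"ay":0,"az":0},{"dx":0,"dy":0,"dz":0,"ax":0,"ay":0,"az":0},{"dx":0,"dy":0,"dz":0,"ax":0,"ay":0,"az":0},{"dx":0,"dy":0,"dz":0,"ax":0,"ay":0,"az":0},{"dx":0,"dy":0,"dz":0,"ax":0,"ay":0,"az":0},{"dx":0,"dy":0,"dz":0,"ax":0,"ay":0,"az":0},{"dx":0,"dy":0,"dz":0,"ax":0,"ay":0,"az":0}]' 1; python3 -m handwheel '[{"dx":0,"dy":0,"dz":-0.3,"ax":0,"ay":0,"az":0},{"dx":0,"dy":0,"dz":-0.8,"ax":0,"ay":0,"az":0},{"dx":0,"dy":0,"dz":-1,"ax":0,"ay":0,"az":0},{"dx":0,"dy":0,"dz":-1,"ax":0,"ay":0,"az":0},{"dx":0,"dy":0,"dz":-1,"ax":0,"ay":0,"az":0},{"dx":0,"dy":0,"dz":-0.5,"ax":0,"ay":0,"az":0},{"dx":0,"dy":0,"dz":0,"ax":0,"ay":0,"az":0}]'
python3 - <<'E'
from h import *
p=snap('wrist','w11')
c=bot.camera('scene')
i=c['img'][140:260,200:350,::-1];cv2.imwrite('pics/s11.png',cv2.resize(i,None,fx=5,fy=5,interpolation=2))
t=snap('top','t11')
E
```

```text
clock: 16.9
eef_pos: [0.563, 0.014, 0.1231]
tool_rot: [-0.108, 0.994, -0.0, 0.0]
ft_force: [-0.3, 0.6, 0.1]
grip_width: 0.0853
clock: 17.6
eef_pos: [0.5644, 0.0141, 0.2412]
tool_rot: [-0.108, 0.994, -0.0, 0.003]
ft_force: [-0.6, -0.5, -1.0]
grip_width: 0.0849
```

View pics/s11.png

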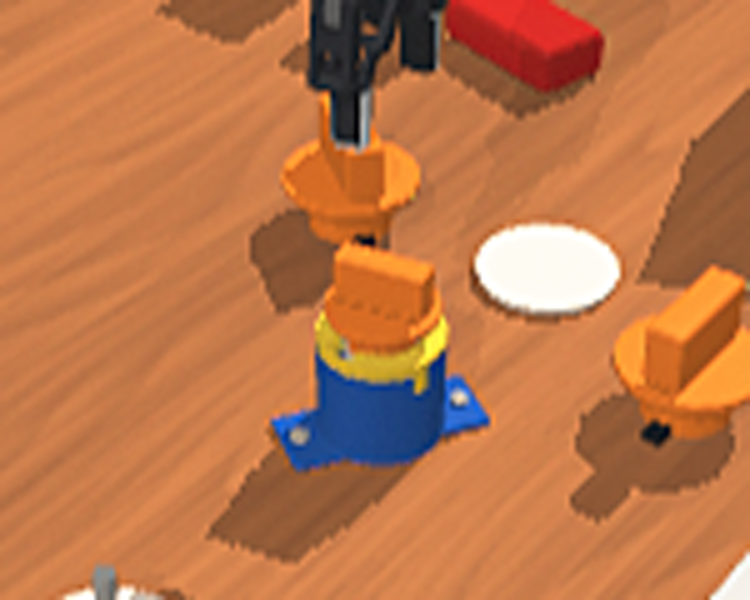

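View pics/w11.png

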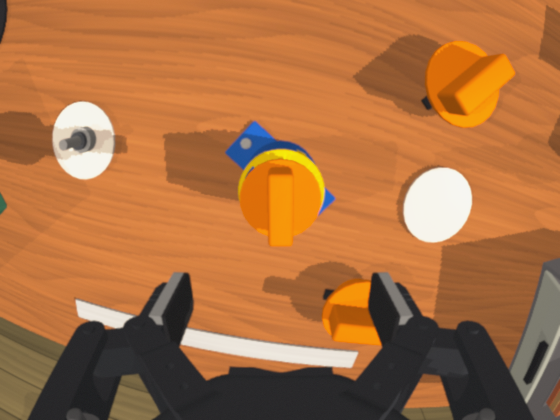

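```bash
python3 - <<'E'
from h import *
p=bot.camera('wrist')
i=p['img'][130:290,200:360,::-1];cv2.imwrite('pics/w12.png',cv2.resize(i,None,fx=3.7,fy=3.7,interpolation=2))
a=cv2.imread('pics/top0.png').astype(int);b=cv2.imread('pics/t11.png').astype(int)
d=(np.abs(a-b).max(2)>50).astype(np.uint8)
n,l,s,c=cv2.connectedComponentsWithStats(d)
print([(s[k].tolist()) for k in range(1,n) if s[k,4]>12])
for z in (.119,.123,.128,.132,.137): # expected bar end mids
    print(z,[fproj(p,np.array([.5632+f*.03*np.cos(np.radians(-167.7)),.0141+f*.03*np.sin(np.radians(-167.7)),z])).round(1).tolist() for f in (1,-1)])
E
```

```text
[[241, 147, 8, 4, 18], [187, 149, 181, 271, 20138], [369, 205, 68, 23, 1140], [304, 213, 11, 18, 111], [350, 212, 17, 8, 77], [193, 215, 27, 24, 516], [330, 218, 17, 9, 113], [395, 231, 130, 122, 6051], [405, 361, 155, 59, 5862], [390, 380, 52, 23, 421], [245, 411, 28, 9, 193], [265, 414, 26, 6, 99]]
0.119 [[280.1, 175.9], [280.1, 247.9]]
0.123 [[280.1, 177.1], [280.1, 250.0]]
0.128 [[280.1, 178.6], [280.0, 252.7]]
0.132 [[280.1, 179.9], [280.0, 255.0]]
0.137 [[280.1, 181.5], [280.0, 257.9]]
```

View pics/w12.png

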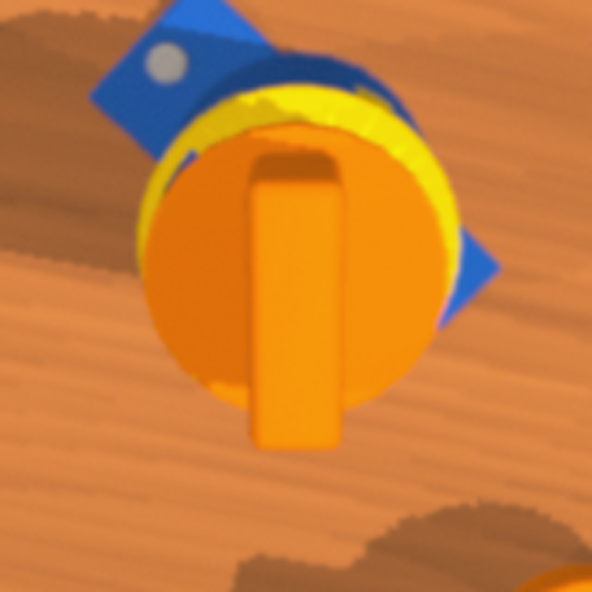

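View pics/t11.png

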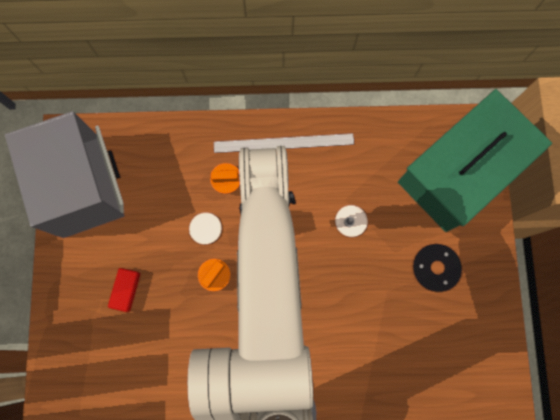

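```bash
python3 -c "
from workcell import bot
print(bot.job_done(), bot.get_obs()['clock'])"
```

```text
the job is handed in; nothing more can be done
the job is handed in; nothing more can be done
```

The small orange cap is off its coaster and locked upright on the canister, and I handed the job in at about 18 s on the robot's clock. No verdict came back.

- **Slots:** I saw the slot axis in the wrist picture, at about 77° in the world frame. Feel confirmed it: with the lugs in, the first resistance came only at sprung-disc height, not at the ring.
- **Locking:** I pressed the cap down about 11.5 mm against the spring and turned it 1.12 rad clockwise, which is inside the 0.98–1.27 rad catch range. The highest wrist force I read was about 9 N. There was almost no turning resistance.
- **Catch check:** when I let up, the cap stopped about 9 mm below the slot-entry height and the wrist force changed to a 2.5 N downward pull, so the lugs were held in the pockets.
- **Final pictures:** after I released it and backed off, the cap stood upright with its angle unchanged. The height of its bar agrees with the locked height of about 0.128 m. The top view shows the coasters, router bit, sanding block, straightedge, base plate and the other two caps where they were.

No check failed. The measured tool position scattered by about 1 mm. I placed the cap's centre in the grip only to about 1 mm, which is within the fit's clearance.

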